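# Load a roughed-out statuette into the carver's spring-arm holder

### The arm

A 7-joint arm with a two-finger parallel gripper is mounted at the origin on the work surface. World frame = base frame: x ahead of the robot, y to its left, z up, the work surface at z = 0. Lengths are in mm, angles in rad, forces in N, time in s.
With the tool pointing down it reaches from about 400 to 900 mm from the base axis. Payload 5.5 kg.
Tool frame: the origin (TCP) lies between the finger pads, 19 mm behind the fingertips; this is the grasp point; z points along the fingers, y is the line along which they close (so a half turn about z gives the same grasp; the last joint's range is limited). The gripper opens to 92 mm and grips with 3 to 60 N. Pads are 19 mm wide; open, the fingers measure 130 mm over their backs; the gripper's body (75 mm by 190 mm) begins 47 mm behind the grasp point.
Start: joints at [1.576, 0.501, -0.427, 1.55, 0.221, 1.138, -0.21], TCP at [165.753, -628.51, 245.529] pointing down, gripper open.
Joint ranges: [-2.88, 2.88], [-0.31, 2.03], [-1.54, 1.56], [0.2, 2.42], [-1.41, 4.55], [0.19, 2.02], [-2.57, 2.57]. Speed limits (rad/s): [2.57, 2.57, 3.14, 3.14, 3.14, 3.14, 3.14].

### API

Orientations are given as a 3x3 rotation matrix whose columns are the frame's x, y, z axes.
In Python, from plant import ctrl gives the robot as it stands.
- The arm moves only by the tool arm_command, never from a script. Its argument "increments" is a list of rows, each a list of 6 numbers: the shift along the tool's x, y, z in cm, then the turn, a rotation vector about the tool's x, y, z in degrees. In form: [[x, y, z, rx, ry, rz], ...]. A call has 1 to 20 rows; each row is the pose to reach, as a shift and turn from the pose commanded when the call began, along the tool's axes at that moment; what a row does not reach only later rows make up. A row lasts 1/8 s, in which the tool goes at most 62.5 mm and 10.7 degrees, less where a joint would pass 70% of its speed; a pose out of reach is approached as far as the arm can. A call with a gripper value outside its range is refused whole. "jaw" is the closure, from 0 (fully open) to 1 (shut), set as the call begins (left out, the last holds). The fingers move at their own pace and stop on an object; "force" is the grip in N (left out, the last holds). Time passes only in rows, so rows that repeat a pose let the fingers close. It gives the time, the measured TCP pose, the force, the opening and the grip force at its end, in the units of the state.
- ctrl.get_obs(): the state, without advancing time (a new reading comes with each control period).
- ctrl.grab_frame(name): name is "scene" or "top"; returns a dict with "img" (480x640x3 uint8, red, green, blue), "fx", "fy", "cx", "cy" (pixels), "extrinsics" (4x4, takes a point from camera to world coordinates). Camera axes: x right, y up, looking along -z (the intrinsics and any distortion apply to the point x, -y, -z); pixel columns grow to the right and rows downward; lengths in mm; the calibration is good to about 2 mm. A picture is of the moment at which its call begins. There is no depth.
- ctrl.finish_job(): hands the job in; it is judged then, once.
The state is a dict: "clock": time; "joint_positions": joint angles; "qvel": joint speeds; "tau": joint torques, N m; "tcp_pos": TCP position; "tcp_rot": TCP orientation; "force": force on the tool from outside, world axes, zero at the start; "wrist_torque": the same for the moment, N m; "width": finger opening in mm; "grip_force": force on a finger pad.
Only numpy, scipy, OpenCV 4.12 (cv2) and the standard library are available. Lean on these libraries where they do the work, as an engineer would, in place of code of your own. Each camera call takes 0.05 s, during which the arm holds its last target. There are 200 camera calls.

### The job

Load the roughed-out statuette with the rectangular base into the spring-arm holder: draw the sprung curved arm back (the base itself can push it), set the statuette down flat on the board with a long side of its base against the low fixed fence, about the middle of the fence, and let go so that the arm presses it there. Leave the other statuette, the one on a round base, where it stands.

Things in the scene. Friction and masses are not known exactly. Their poses are not given: they have to be found in the camera images.
- square_statuette: Loose pale wood statuette blank, 0.11 to 0.2 kg: rectangular base 90 (x) x 60 (y) x 18 mm high; on its middle a square column 34 x 34 mm (sides along x, y) up to 80 mm, small head up to 94 mm. Origin: centre of the underside, z up. Grip the column by either pair of faces, TCP 62 mm above the origin: fingertips then clear the base and the holder's nose. Stands in either of two places.
- round_statuette: Bystander, not to be moved: the same column and head on a round base 84 mm in diameter, 18 mm high. Origin: centre of the underside.
- holder: Plywood board fixed to the bench, 290 (x) x 210 (y) x 18 mm; origin: centre of its underside. On it a dark wood fence strip along x, x -75 to 75, y 50 to 70 mm, 10 mm high; its inner face (y = 50) faces -y, towards the curved steel arm, which pivots at x -125, y -20 and bows to -y. The statuette, seated, has its origin at x 0, y 20, z 18 mm in this frame, its x along the fence.
- holder_arm (a joint): Arm angle, rad: 0 at rest, up to 0.6 as its nose (upright pin, 18 mm thick, top 36 mm above the board, at holder x 0, y -1 at rest) goes to -y, 0.125 m/rad; 0.15 when loaded. Spring 3 N at 0, 6 N at 0.27. Nose to fence is 42 mm at rest: with its underside 12 to 28 mm above the board, over the fence, the base can push the nose to -y until it clears the fence, then go straight down.
Things that resemble listed ones, but are neither listed nor needed, are in the scene too. Leave any purple look-alike of the square_statuette alone.

How it is judged (in metres and radians):
On the way:
1. the sprung arm has been pushed back (more than 0.1 rad, about 12 mm at the nose) (value of joint holder_arm above 0.1 rad), for 0.1 s.
At the end, for the whole second after the job is handed in: The rectangular-based statuette stands upright, still and flat on the board (within 5 mm), its long side along the fence within 10 degrees, origin at holder y 12 to 27 mm (20 is flush) and within 25 mm of the fence's middle, with the arm pressing it (joint 0.09 to 0.22 rad) (x of square_statuette in the frame of holder between -0.025 and 0.025 m and y of square_statuette in the frame of holder between 0.012 and 0.027 m and z of square_statuette in the frame of holder between 0.013 and 0.023 m and angle between the x axis of square_statuette and the x axis of holder, either way round below 0.175 rad and angle between square_statuette's own z axis and vertical below 0.12 rad and value of joint holder_arm between 0.09 and 0.22 rad and linear speed of square_statuette below 0.02 m/s); the robot touches nothing.
It fails at once if the round-based statuette is moved by more than 30 mm (distance of round_statuette from where it was at the start of the episode above 0.03 m).
It also fails if it takes over 38 s, if anything falls off the work surface, if the arm or the gripper's body presses on something with over 40 N, if the wrist force passes 120 N, or if a joint passes its speed limit or range.

## Working session

There is one attempt and no reset: what is moved stays moved. The work goes in short steps, Python scripts to look and compute and a tool call to move; the robot and the scene stay as the last step left them, time stands still between calls to the robot, and variables do not carry over. Pictures are saved under pics/ and viewed, at most 10 in all, crops included, and the job is handed in when it is done.

Besides the shell and the picture viewer there is one more tool, called as name([rows], argument=value, ...), one row to a line, values as JSON. arm_command: Moves the arm, as the interface text tells. Its arguments: {"type":"object","properties":{"increments":{"type":"array","items":{"type":"array","items":{"type":"number"}}},"jaw":{"type":"number"},"force":{"type":"number"}},"required":["increments"]}

```bash
ls; mkdir -p pics
cat > h.py <<'E'
import numpy as np, cv2, sys
sys.path.insert(0,'.')
from plant import ctrl
def grab(n,f):
    d=ctrl.grab_frame(n); cv2.imwrite('pics/'+f,cv2.cvtColor(d['img'],cv2.COLOR_RGB2BGR)); np.savez('pics/'+f+'.npz',**d); return d
def load(f): return dict(np.load('pics/'+f+'.npz'))
def ray(d,u,v):
    E=d['extrinsics']; c=np.array([(u-d['cx'])/d['fx'],-(v-d['cy'])/d['fy'],-1.]); return E[:3,3],E[:3,:3]@c
def onz(d,u,v,z):
    o,r=ray(d,u,v); return o+r*(z-o[2])/r[2]
def proj(d,p):
    E=d['extrinsics']; c=E[:3,:3].T@(np.array(p)-E[:3,3]); return d['cx']+d['fx']*c[0]/-c[2], d['cy']-d['fy']*c[1]/-c[2]
def tri(d1,p1,d2,p2):
    o1,r1=ray(d1,*p1);o2,r2=ray(d2,*p2)
    s=np.linalg.lstsq(np.c_[r1,-r2],o2-o1,rcond=None)[0]; a=o1+s[0]*r1;b=o2+s[1]*r2
    return (a+b)/2,np.linalg.norm(a-b)
E
python3 - <<'E'
from h import *
for n in('scene','top'):
    d=grab(n,n+'1.png'); print(n,{k:d[k] for k in d if k!='img'})
o=ctrl.get_obs(); print(o)
E
```

```text
pics
scene {'fx': 540.2864596927963, 'fy': 540.2864596927963, 'cx': 324.415173385537, 'cy': 232.0813528153794, 'extrinsics': array([[-8.66446393e-01, -2.58132257e-01,  4.27362126e-01,
         1.02755899e+03],
       [ 4.99014522e-01, -4.75126074e-01,  7.24734242e-01,
         7.21475050e+02],
       [ 1.59736032e-02,  8.41203276e-01,  5.40483018e-01,
         6.59776246e+02],
       [ 0.00000000e+00,  0.00000000e+00,  0.00000000e+00,
         1.00000000e+00]])}
top {'fx': 487.0852475221481, 'fy': 487.0852475221481, 'cx': 308.24698867963775, 'cy': 238.76137240956254, 'extrinsics': array([[ 1.11060405e-01,  9.69074344e-01, -2.20364474e-01,
         3.66169372e+02],
       [-9.93808108e-01,  1.07554111e-01, -2.78847197e-02,
        -7.44911843e+01],
       [-3.32126146e-03,  2.22096889e-01,  9.75018944e-01,
         9.22251461e+02],
       [ 0.00000000e+00,  0.00000000e+00,  0.00000000e+00,
         1.00000000e+00]])}
{'clock': 0.1, 'joint_positions': array([ 1.57620412,  0.50178958, -0.42683562,  1.55132972,  0.22080793,
        1.13831361, -0.21029573]), 'qvel': array([-0.00080762, -0.00347643,  0.00050289, -0.00285527, -0.0013505 ,
       -0.00060753,  0.0003146 ]), 'tau': array([-1.11296875e-02, -5.67880869e+01, -5.83808318e+00, -2.79919678e+01,
       -6.89583505e-02,  2.42290908e-02,  2.84441978e-05]), 'tcp_pos': array([ 165.53800511, -627.94810223,  244.56882488]), 'tcp_rot': array([[ 9.66935462e-01,  2.55020913e-01, -3.81072414e-04],
       [ 2.55021187e-01, -9.66933899e-01,  1.74043538e-03],
       [ 7.53755853e-05, -1.78007023e-03, -9.99998413e-01]]), 'force': array([ 0.3432171 , -0.33129088,  0.74928198]), 'wrist_torque': array([-0.0451448 , -0.0151695 , -0.00263373]), 'grip_force': 0.0, 'width': 91.54785201753437}
```

View pics/scene1.png

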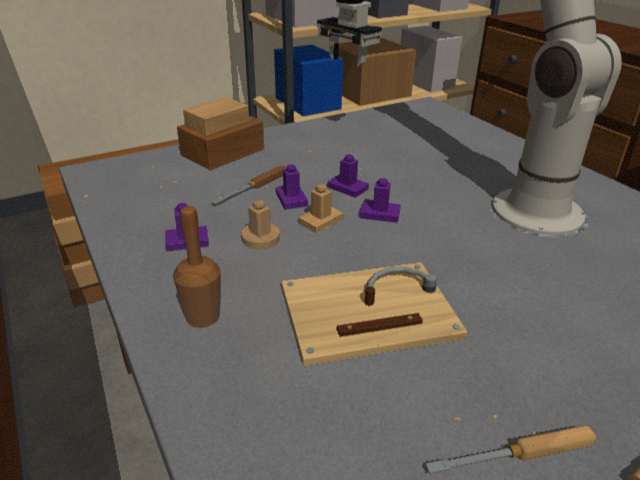

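View pics/top1.png

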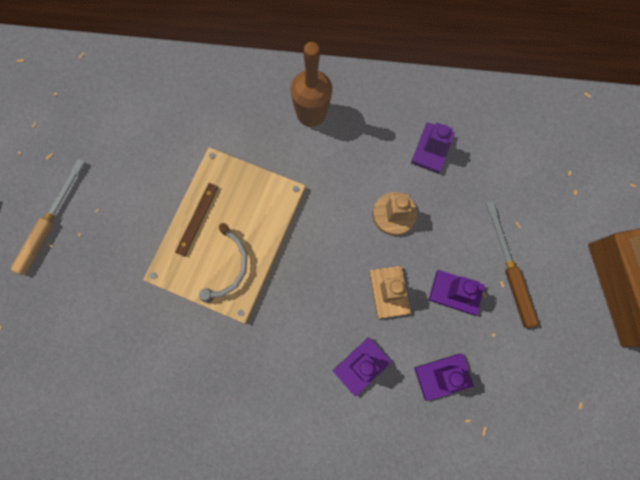

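The scene view shows the square blank at about (321,208), the round one at (260,225), and the holder at (370,310). In the top view the square blank is at (391,291), the round one at (395,213), and the holder at (225,235), with purple look-alikes around them.

Run:
```python
from h import *
T=load('top1.png');S=load('scene1.png')
def mask(d):
    h=cv2.cvtColor(d['img'],cv2.COLOR_RGB2HSV); return cv2.inRange(h,(8,70,90),(28,255,255))
out=[]
for d,seeds in((T,{'board':(225,235),'sq':(391,291)}),(S,{'board':(325,300),'sq':(321,208)})):
    m=mask(d); cs,_=cv2.findContours(m,cv2.RETR_EXTERNAL,cv2.CHAIN_APPROX_NONE)
    for n,s in seeds.items():
        c=max((c for c in cs if cv2.contourArea(c)>100 ),key=lambda c:cv2.pointPolygonTest(c,s,True))
        print(n,cv2.contourArea(c),cv2.approxPolyDP(cv2.convexHull(c),2.5,True)[:,0].tolist())
a=cv2.resize(T['img'][255:330,360:430],None,fx=8,fy=8,interpolation=cv2.INTER_CUBIC)[:600,:400]
a=cv2.resize(T['img'][260:325,362:420],None,fx=6,fy=6,interpolation=cv2.INTER_CUBIC)
b=cv2.resize(S['img'][175:240,290:355],None,fx=6,fy=6,interpolation=cv2.INTER_CUBIC)
cv2.imwrite('pics/crop1.png',cv2.cvtColor(np.hstack([a,b]),cv2.COLOR_RGB2BGR))
a=cv2.resize(T['img'][140:330,140:310],None,fx=3,fy=3,interpolation=cv2.INTER_CUBIC)[:,:400+110]
cv2.imwrite('pics/crop2.png',cv2.cvtColor(a,cv2.COLOR_RGB2BGR))
```

```text
board 16092.5 [[209, 147], [304, 185], [246, 322], [143, 279]]
sq 1580.5 [[400, 266], [410, 313], [378, 318], [369, 272]]
board 12057.0 [[466, 330], [462, 339], [303, 365], [281, 282], [381, 267], [418, 275], [437, 286]]
sq 1014.0 [[323, 184], [342, 212], [342, 218], [315, 232], [304, 226], [298, 217], [311, 191]]
```

View pics/crop1.png

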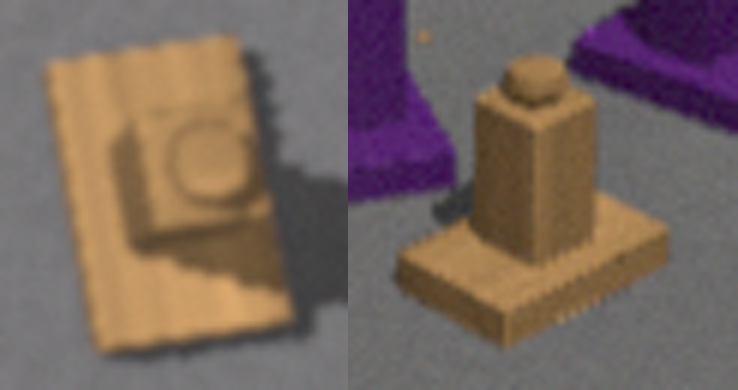

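View pics/crop2.png

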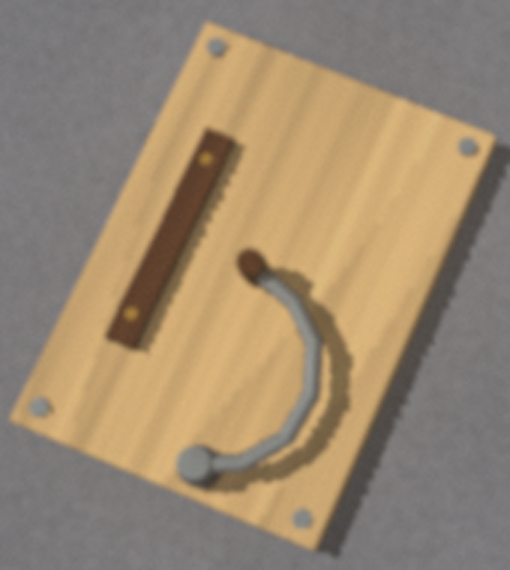

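The crops show the base's top corners clearly in both views. They also show the fence (upper left), the nose at about (224,227), and the arm pivot at about (205,295).

Run:
```python
from h import *
T=load('top1.png');S=load('scene1.png')
t=lambda p:(362+p[0]/6-.42,260+p[1]/6-.42); s=lambda p:(290+(p[0]-348)/6-.42,175+p[1]/6-.42)
for n,a,b in(('near',(47,62),(505,312)),('+x-y',(240,37),(397,262)),('-x',(100,352),(668,232)),('head',(213,160),(536,68))):
    print(n,*[np.round(x,1) for x in tri(T,t(a),S,s(b))])
for z in (18,):
    P=np.array([onz(T,*t(p),z)[:2] for p in((47,62),(240,37),(293,320),(100,352))]); print(P.round(1),P.mean(0),[np.linalg.norm(P[i]-P[i-3]) for i in range(4)])
    for i in range(4): v=P[(i+1)%4]-P[i]; print('ang',np.degrees(np.arctan2(v[1],v[0])))
c=lambda p:(140+p[0]/3-.33,140+p[1]/3-.33)
B=[(207,22),(496,136),(317,551),(10,418)]
P=np.array([onz(T,*c(p),18)[:2] for p in B]);print('board',P.round(1),P.mean(0),[np.linalg.norm(P[i]-P[i-3]) for i in range(4)])
for i in range(4): v=P[(i+1)%4]-P[i]; print('ang',np.degrees(np.arctan2(v[1],v[0])))
for n,a,b in(('bTL',B[0],(303,357)),('bBL',B[3],(463,332)),('bTR',B[1],(282,282))): print(n,*[np.round(x,1) for x in tri(T,c(a),S,b)])
F=[(208,130),(238,141),(137,350),(107,338)]
P=np.array([onz(T,*c(p),28)[:2] for p in F]);print('fence',P.round(1),P.mean(0))
for i in (1,3): v=P[i-1]-P[i-(2 if 0 else 0)] if 0 else P[(i+1)%4]-P[i]; print('fang',np.degrees(np.arctan2(v[1],v[0])),np.linalg.norm(v))
scr=[(217,47),(468,147),(302,519),(39,407)];P=np.array([onz(T,*c(p),20)[:2] for p in scr]);print('screws',P.mean(0),P.round(1))
print('nose',onz(T,*c((250,264)),54))
```

```text
near [ 524.3 -169.8   16.4] 0.9
+x-y [ 539.3 -229.7   10.8] 0.7
-x [ 437.2 -194.1   13.7] 2.0
head [ 488.4 -211.4   90.6] 0.9
[[ 523.6 -169.3]
 [ 538.2 -228.7]
 [ 452.3 -250.9]
 [ 436.  -192.9]] [ 487.53977397 -210.46086753] [np.float64(61.14934836654299), np.float64(88.74105305684252), np.float64(60.21834766121429), np.float64(90.7014876289222)]
ang -76.21741696557272
ang -165.527713757575
ang 105.63268126363253
ang 15.065408916482857
board [[734.9 169.2]
 [676.9 -30.4]
 [399.9  48.3]
 [459.7 250.1]] [567.82211174 109.29982737] [np.float64(207.84160143296393), np.float64(287.9495629825287), np.float64(210.4683629774676), np.float64(286.80946599037907)]
ang -106.20529785443873
ang 164.1464027146519
ang 73.48546107584723
ang -16.376336115472206
bTL [735.9 168.6  17.9] 2.3
bBL [462.8 248.8  14.2] 7.5
bTR [677.9 -29.9  13.7] 0.9
fence [[657.1 154.2]
 [651.8 133.8]
 [509.5 175.7]
 [514.9 195.6]] [583.3052534  164.83131338]
fang 163.61922275691438 148.37726727678358
fang -16.228042391174913 148.0466278174299
screws [567.56046595 109.64729955] [[717.3 159.4]
 [666.7 -13.3]
 [417.9  59.8]
 [468.3 232.7]]
nose [565.90059095 108.4578431   54.        ]
```

arm_command([
  [5,-3.9,0,0,0,0],
  [10,-7.7,0,0,0,0],
  [15,-11.6,0,0,0,0],
  [20,-15.4,1,0,0,0],
  [25,-19.3,2,0,0,0],
  [30,-23.1,4,0,0,0],
  [35,-27,6,0,0,0],
  [39,-30,8,0,0,0],
  [41.8,-32.2,8,0,0,0],
  [41.8,-32.2,8,0,0,0],
  [41.8,-32.2,8,0,0,0],
  [41.8,-32.2,8,0,0,0],
  [41.8,-32.2,8,0,0,0],
  [41.8,-32.2,8,0,0,0],
], jaw=0)

```text
clock: 1.85
tcp_pos: [487.5, -211.4, 165.7]
tcp_rot: [[0.967, 0.254, 0.0], [0.254, -0.967, -0.0], [0.0, 0.0, -1.0]]
force: [-0.2, 0.1, 0.8]
width: 91.8
grip_force: 0.0
```

arm_command([
  [0,0,3,0,0,0],
  [0,0,6,0,0,0],
  [0,0,8.5,0,0,0],
  [0,0,10,0,0,0],
  [0,0,10.35,0,0,0],
  [0,0,10.35,0,0,0],
  [0,0,10.35,0,0,0],
])

```text
clock: 2.72
tcp_pos: [488.6, -210.8, 63.0]
tcp_rot: [[0.967, 0.255, 0.002], [0.255, -0.967, -0.001], [0.001, 0.001, -1.0]]
force: [-0.0, -0.6, 0.8]
width: 91.8
grip_force: 0.0
```

arm_command([
  [0,0,0,0,0,0],
  [0,0,0,0,0,0],
  [0,0,0,0,0,0],
  [0,0,0,0,0,0],
  [0,0,0,0,0,0],
  [0,0,0,0,0,0],
  [0,0,0,0,0,0],
  [0,0,0,0,0,0],
], jaw=1, force=30)

```text
clock: 3.72
tcp_pos: [487.8, -210.6, 62.0]
tcp_rot: [[0.967, 0.255, 0.0], [0.255, -0.967, 0.0], [0.0, -0.0, -1.0]]
force: [0.8, -0.1, 0.1]
width: 33.5
grip_force: 30.0
```

arm_command([
  [0,0,-3,0,0,0],
  [0,0,-6,0,0,0],
  [0,0,-9,0,0,0],
  [3.5,-6.2,-9,0,0,6],
  [6.2,-11.2,-9,0,0,12],
  [9,-16.2,-9,0,0,18],
  [11.7,-21.2,-9,0,0,24],
  [14.5,-26.2,-9,0,0,30],
  [17,-30.5,-9,0,0,31],
  [18.5,-33.2,-9,0,0,31],
  [18.5,-33.2,-9,0,0,31],
  [18.5,-33.2,-9,0,0,31],
  [18.5,-33.2,-9,0,0,31],
  [18.5,-33.2,-9,0,0,31],
  [18.5,-33.2,-9,0,0,31],
])

```text
clock: 5.6
tcp_pos: [582.2, 156.8, 152.1]
tcp_rot: [[0.96, -0.281, 0.0], [-0.281, -0.96, -0.0], [0.0, 0.0, -1.0]]
force: [-0.4, -0.1, -1.2]
width: 34.0
grip_force: 30.0
```

Run:
```python
from h import *
o=ctrl.get_obs();R=o['tcp_rot'];print(o['tcp_pos'],R.round(4),o['width'],np.degrees(np.arctan2(R[1,0],R[0,0])))
T=grab('top','top2.png');S=grab('scene','scene2.png')
a=cv2.resize(T['img'][120:320,110:310],(570,570),interpolation=cv2.INTER_CUBIC)[:,:390]
a=T['img'][120:320,110:320];b=S['img'][180:380,260:480]
cv2.imwrite('pics/crop3.png',cv2.cvtColor(cv2.resize(np.hstack([a,b]),None,fx=1.85,fy=1.85,interpolation=cv2.INTER_CUBIC),cv2.COLOR_RGB2BGR))
```

```text
[582.1723374  156.81416563 152.12679444] [[ 9.598e-01 -2.806e-01  1.000e-04]
 [-2.806e-01 -9.598e-01 -2.000e-04]
 [ 2.000e-04  2.000e-04 -1.000e+00]] 34.01154877117844 -16.297490675952496
```

View pics/crop3.png

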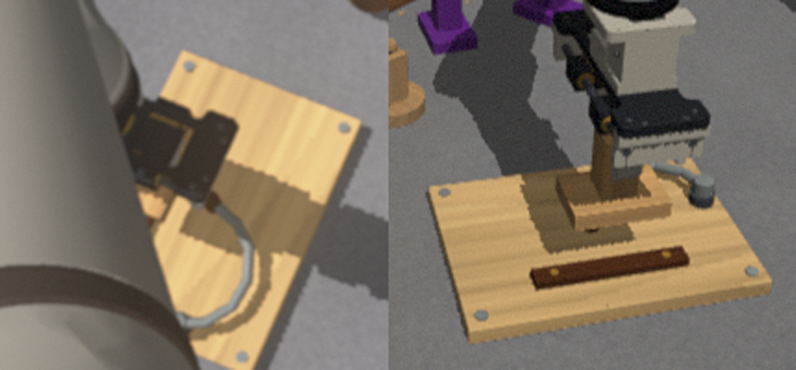

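arm_command([
  [0,0,2,0,0,0],
  [0,0,4,0,0,0],
  [0,0,5.2,0,0,0],
  [0,0,5.2,0,0,0],
  [0,0.8,5.2,0,0,0],
  [0,1.6,5.2,0,0,0],
  [0,2.4,5.2,0,0,0],
  [0,3,5.2,0,0,0],
  [0,3.4,5.2,0,0,0],
  [0,3.4,5.2,0,0,0],
  [0,3.4,5.2,0,0,0],
  [0,3.4,5.2,0,0,0],
])

```text
clock: 7.2
tcp_pos: [574.3, 125.8, 101.2]
tcp_rot: [[0.96, -0.279, 0.004], [-0.279, -0.96, 0.002], [0.003, -0.003, -1.0]]
force: [4.7, 3.9, -1.4]
width: 33.8
grip_force: 30.0
```

Run:
```python
from h import *
o=ctrl.get_obs();print(o['tcp_pos'],o['force'],o['width'])
S=grab('scene','scene3.png')
cv2.imwrite('pics/crop4.png',cv2.cvtColor(cv2.resize(S['img'][220:370,270:470],None,fx=4,fy=4,interpolation=cv2.INTER_CUBIC),cv2.COLOR_RGB2BGR))
```

```text
[574.30469409 125.81615846 101.22287226] [ 4.70174978  3.89418721 -1.35531302] 33.787884998807215
```

View pics/crop4.png

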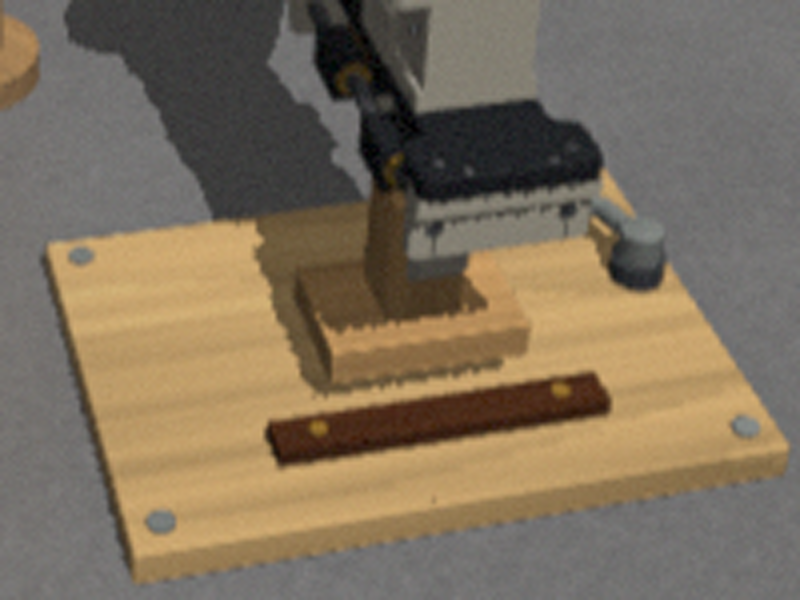

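Run:
```python
from h import *
S=load('scene3.png')
a=np.radians(-16.25);c=np.array([567.7,109.4])
f=lambda p,z:(lambda w:(w@[np.cos(a),np.sin(a)],w@[-np.sin(a),np.cos(a)]))(onz(S,270+p[0]/4-.4,220+p[1]/4-.4,z)[:2]-c)
print('base bottom',f((330,378),39),f((527,350),39));print('base top',f((333,347),57),f((530,320),57))
print('fence',f((268,425),28),f((597,375),28))
print('board corners',f((47,245),18),f((135,560),18),f((785,447),18))
o=ctrl.get_obs();w=o['tcp_pos'][:2]-c;print(w@[np.cos(a),np.sin(a)],w@[-np.sin(a),np.cos(a)])
```

```text
base bottom (np.float64(47.12425681025774), np.float64(43.74477014268953)) (np.float64(-42.42059163783355), np.float64(45.01309200214176))
base top (np.float64(46.84051433943079), np.float64(44.52879008755501)) (np.float64(-41.633881859069156), np.float64(46.058810596085664))
fence (np.float64(77.33946414920361), np.float64(54.865120671021025)) (np.float64(-72.21211775734122), np.float64(55.69813375497491))
board corners (np.float64(145.85860827957796), np.float64(-100.90609972115507)) (np.float64(146.56688685704782), np.float64(109.02707377204544)) (np.float64(-139.17135984574642), np.float64(106.5884415238065))
1.7604793114176918 17.59085990668394
```

arm_command([
  [0,0,0.6,0,0,0],
  [0,0,1.2,0,0,0],
  [0,0,1.7,0,0,0],
  [0,0,1.9,0,0,0],
  [0,0,2.0,0,0,0],
  [0,0,2.0,0,0,0],
  [0,0,2.0,0,0,0],
  [0,0,2.0,0,0,0],
])

```text
clock: 8.25
tcp_pos: [572.0, 125.1, 80.0]
tcp_rot: [[0.96, -0.279, -0.001], [-0.279, -0.96, -0.0], [-0.001, 0.0, -1.0]]
force: [-1.9, 4.0, 3.8]
width: 33.8
grip_force: 30.0
```

arm_command([
  [0,-0.15,0,0,0,0],
  [0,-0.3,0,0,0,0],
  [0,-0.4,0,0,0,0],
  [0,-0.4,0,0,0,0],
  [0,-0.4,0,0,0,0],
])

```text
clock: 8.88
tcp_pos: [573.0, 127.5, 80.0]
tcp_rot: [[0.96, -0.281, -0.002], [-0.281, -0.96, -0.002], [-0.001, 0.002, -1.0]]
force: [-3.7, 2.3, 6.6]
width: 33.9
grip_force: 30.0
```

arm_command([
  [0,0,0,0,0,0],
  [0,0,0,0,0,0],
  [0,0,0,0,0,0],
  [0,0,0,0,0,0],
  [0,0,0,0,0,0],
  [0,0,0,0,0,0],
  [0,0,-1,0,0,0],
  [0,0,-3,0,0,0],
  [0,0,-6,0,0,0],
  [0,0,-10,0,0,0],
  [0,0,-12,0,0,0],
  [0,0,-12,0,0,0],
], jaw=0)

```text
clock: 10.38
tcp_pos: [574.9, 129.1, 202.2]
tcp_rot: [[0.96, -0.28, 0.004], [-0.28, -0.96, 0.0], [0.004, -0.002, -1.0]]
force: [0.2, -0.0, -1.9]
width: 92.3
grip_force: 0.0
```

arm_command([
  [-4,4,0,0,0,0],
  [-6,10,0,0,0,0],
  [-6,16,0,0,0,0],
  [-6,22,0,0,0,0],
  [-6,28,0,0,0,0],
  [-6,30,0,0,0,0],
  [-6,30,0,0,0,0],
  [-6,30,0,0,0,0],
])

```text
clock: 11.38
tcp_pos: [432.1, -141.1, 199.3]
tcp_rot: [[0.961, -0.278, -0.001], [-0.278, -0.961, 0.001], [-0.001, -0.001, -1.0]]
force: [-0.6, 0.0, 0.1]
width: 91.5
grip_force: 0.0
```

Run:
```python
from h import *
T=grab('top','top4.png');S=grab('scene','scene4.png')
a=cv2.resize(T['img'][140:330,140:310],None,fx=3,fy=3,interpolation=cv2.INTER_CUBIC)[:,:390]
b=cv2.resize(S['img'][220:370,320:456],None,fx=3,fy=3,interpolation=cv2.INTER_CUBIC)
b=cv2.copyMakeBorder(b,0,a.shape[0]-b.shape[0],0,0,cv2.BORDER_CONSTANT)
cv2.imwrite('pics/crop5.png',cv2.cvtColor(np.hstack([a,b]),cv2.COLOR_RGB2BGR))
```

```text
(no output)
```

View pics/crop5.png

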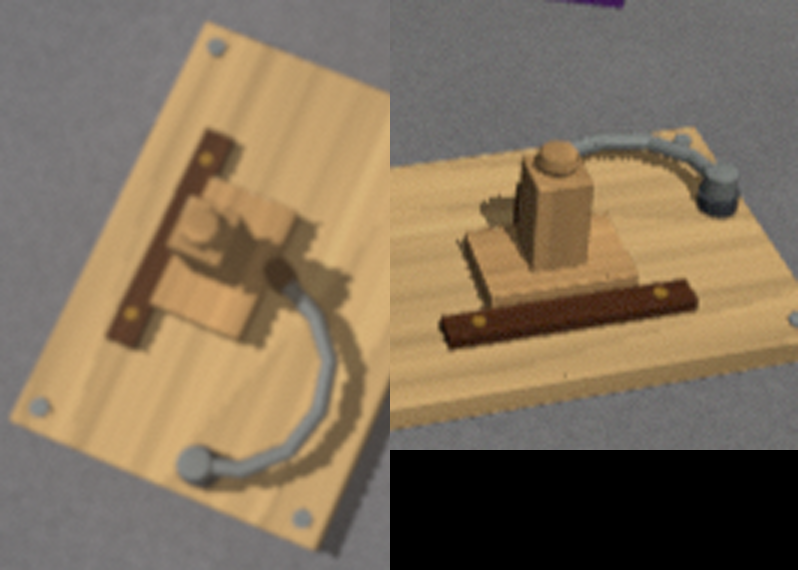

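It's seated against the fence with the nose pressing on it. I'll check the numbers next; the top-crop corners are at (215,178), (300,212), (240,340) and (150,305).

Run:
```python
from h import *
T=load('top4.png');a=np.radians(-16.25);c=np.array([567.7,109.4]);R=np.array([[np.cos(a),np.sin(a)],[-np.sin(a),np.cos(a)]])
f=lambda p,z:R@(onz(T,140+p[0]/3-.33,140+p[1]/3-.33,z)[:2]-c)
P=np.array([f(p,36) for p in((215,178),(300,212),(240,340),(150,305))]);print(P.round(1),P.mean(0))
n=f((282,275),54);print('nose',n,(-1-n[1])/125)
T1=load('top1.png');r1=T1['img'][190:240,370:425].astype(int);r2=T['img'][190:240,370:425].astype(int);print('round diff',abs(r1-r2).mean())
o=ctrl.get_obs();print(o['clock'],o['force'])
```

```text
[[ 44.   47.6]
 [ 44.3 -11.5]
 [-44.9 -11.3]
 [-46.3  49.8]] [-0.74133168 18.63667395]
nose [ -0.24297123 -22.41615142] 0.17132921135875162
round diff 16.987272727272728
11.475 [-0.81250896  0.59608645  0.45680176]
```

```bash
python3 -c "
from h import *
print(ctrl.finish_job())"
```

```text
the job is handed in; nothing more can be done
None
```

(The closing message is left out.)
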